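# Charge the boot-spray flask on the air dock

## Robot

A 6-joint arm with a two-finger parallel gripper is mounted at the origin on the work surface. World frame = base frame: x ahead of the robot, y to its left, z up, the work surface at z = 0. Lengths are in m, angles in degrees, forces in N, time in s.
With the tool pointing down it reaches from about 0.3 to 1 m from the base axis. Payload 5.1 kg.
Tool frame: the origin (TCP) lies midway between the tips of the shut fingers; the grasp point (between the pads) lies 19 mm behind it (robot.tcp_to_grasp is the distance from the TCP to the grasp point, in m); z points along the fingers, y is the line along which they close (so a half turn about z gives the same grasp; the last joint's range is limited). The gripper opens to 95 mm and grips with 3 to 60 N. Pads are 20 mm wide; open, the fingers measure 119 mm over their backs; the gripper's body (75 mm by 180 mm) begins 59 mm behind the grasp point.
Start: joints at [72.33, 7.093, 94.555, -0, 78.352, -4.733], TCP at [0.146, 0.633, 0.191] pointing down, gripper open.
Joint ranges: [-149.61, 149.61], [-58.7, 133.49], [1.44, 155.28], [-77.14, 257.14], [18.33, 153.61], [-166.67, 166.67]. Speed limits (degrees/s): [147.25, 147.25, 180, 180, 180, 180].

## Interface

Orientations are given as [roll, pitch, yaw] about the fixed x, y, z axes, in that order (R = Rz(yaw) Ry(pitch) Rx(roll)).
In Python, from workcell import robot gives the robot as it stands.
- The arm moves only by the tool step_arm, never from a script. Its argument "targets" is a list of rows, each a list of 7 numbers: the turn, a rotation vector about the tool's x, y, z in rad, then the shift along the tool's x, y, z in mm, then the opening, from 0 (shut) to 1 (fully open). In form: [[ax, ay, az, tx, ty, tz, grip], ...]. A call has 1 to 12 rows; each row is the pose to reach, as a shift and turn from the pose commanded when the call began, along the tool's axes at that moment; what a row does not reach only later rows make up. A row lasts 1/8 s, in which the tool goes at most 62.5 mm and 10.7 degrees, less where a joint would pass 70% of its speed; a pose out of reach is approached as far as the arm can. A call with a gripper value outside its range is refused whole. The fingers move at their own pace and stop on an object; "squeeze" is the grip in N (left out, the last holds). Time passes only in rows, so rows that repeat a pose let the fingers close. It gives the time, the measured TCP pose, the force, the opening and the grip force at its end, in the units of the state.
- robot.sense(): the state, without advancing time (a new reading comes with each control period).
- robot.capture(name): name is "scene" or "top" or "wrist"; returns (picture, depth): 400x640x3 uint8, red, green, blue; 400x640 float32, m along the optical axis (not along the pixel's ray), 0 where there is no reading.
- robot.calibration(name): a dict with "K" (3x3 intrinsics, pixels), "k1" (the pictures are not rectified: a ray, as slopes to the right and down, at radius r is drawn at 1 + k1 r^2 times it, then the intrinsics apply), "camera_from_world" (4x4, takes a point from world to camera coordinates). Camera axes: x right, y down, z forward; pixel columns grow to the right and rows downward; lengths in m; the calibration is good to about 2 mm. A picture is of the moment at which its call begins: read the wrist's pose just before it. calibration takes no time and is no camera call; for the wrist camera it gives the pose at the moment of the call.
- robot.close_job(): hands the job in; it is judged then, once.
The state is a dict: "clock": time; "joint_pos": joint angles; "qvel": joint speeds; "tau": joint torques, N m; "eef_pos": TCP position; "orientation": TCP orientation; "contact_force": force on the tool from outside, world axes, zero at the start; "ft_torque": the same for the moment, N m; "width": opening from 0.0 (shut) to 1.0 (fully open); "grip_force": force on a finger pad.
Only numpy, scipy, OpenCV 4.12 (cv2) and the standard library are available. Lean on these libraries where they do the work, as an engineer would, in place of code of your own. Each camera call takes 0.05 s, during which the arm holds its last target. There are 200 camera calls.

## Task

The round spray flask has to be charged on the bench air dock: first swing the dock's lever straight up, then set the flask upright in the dock's sprung ring cradle and press it down as far as the cradle goes, touching only the flask. Finish while still holding the flask pressed fully down (do not let go), with the lever left straight up and the other things on the bench undisturbed.

Things in the scene. Friction and masses are not known exactly. Their poses are not given: they have to be found in the camera images.
- flask: The round spray flask, loose, standing on the bench near the tin (same white body and black cap): ball-shaped body 68 mm across (ball centre 34 mm above the origin) on a foot 40 mm across and 7 mm high, a 26 mm neck, and a black round cap 30 mm across from 74 to 108 mm above the origin, the place to grip. 0.18 to 0.35 kg. Origin: centre of its underside; z up along its axis.
- dock: The air dock, fixed to the bench: a grey housing 130 mm (its x) by 270 mm (its y) by 30 mm high, carrying the ring cradle at its y = -70 mm and the lever at its y = +85 mm. Origin: centre of its underside; its x axis points away from the robot at yaw 0.
- cradle_seat (a point): Centre of the sprung steel ring of the cradle, at the level of its top face, 74 mm above the bench when up; moves down with the ring. The ring is level, 60 mm inside and 82 mm outside diameter, 10 mm thick, on three coil springs. The flask's ball rests on its inner top edge, with the flask's underside then 18 mm below this point.
- cradle (a joint): How far the ring is pressed down, in m: 0 up, 0.020 at the end of its travel (fully down). The springs push up with about 5 N net at the top and 13 N fully down, so the flask's own weight does not press it.
- lever (a joint): Lean of the lever about a level axis along the dock's y, in rad: 0 straight up, negative leaning to the dock's -x (towards the robot), positive to its +x; it can go from -1.05 to 1.05. It starts leaning towards the robot and stays where it is left; moving it takes about 1.5 N at the knob.
- lever_knob (a point): Centre of the lever's black knob, a short round drum 26 mm in diameter and 32 mm long, lying along the lever's axis direction (the dock's y) with flat ends, 100 mm from the lever's axis on a steel rod 10 mm thick.
- lever_pivot (a point): Point on the lever's axis below the knob, 40 mm above the bench. An aluminium disc of 84 mm diameter, standing upright on the lever's +y side about this axis (from 20 to 24 mm beside this point), has a black mark at its top, where the lever is straight up.
- tin: Bystander: straight-sided white tin, 60 mm in diameter, with a black cap of 30 mm, 97 mm tall; loose, on the bench near the flask. Origin: centre of its underside.
- boot_a: Bystander: a child's light blue rubber boot, 155 mm tall, standing to the robot's left. Origin: underside, below the shaft.
- boot_b: Bystander: the other light blue boot, the same size, beside it. Origin: underside, below the shaft.
- brush: Bystander: a hand brush lying near the bench's far edge. Origin: underside, near the middle.
There are look-alikes about, which are no part of the job. What is shaped like the flask but green is not meant.

How it is judged:
By the outcome, as a careful person would: the job done as asked, in the order asked, and still so for the second after the job is handed in, while the arm keeps its last pose, push and grip.
It also fails if it takes over 58 s, if anything falls off the work surface, if the arm or the gripper's body presses on something with over 40 N, if the wrist force passes 120 N, or if a joint passes its speed limit or range.

## Working session

There is one attempt and no reset: what is moved stays moved. The work goes in short steps, Python scripts to look and compute and a tool call to move; the robot and the scene stay as the last step left them, time stands still between calls to the robot, and variables do not carry over. Pictures are saved under pics/ and viewed, at most 10 in all, crops included, and the job is handed in when it is done.

Besides the shell and the picture viewer there is one more tool, called after ">>>" as name(argument=value, ...), one argument or row to a line, values as JSON. step_arm: Moves the arm, as the interface text tells. Its arguments: {"type":"object","properties":{"targets":{"type":"array","items":{"type":"array","items":{"type":"number"}}},"squeeze":{"type":"number"}},"required":["targets"]}

```bash
mkdir -p pics; cat > h.py <<'E'
import numpy as np, cv2
from workcell import robot
def ray(cal,u,v):
    K=np.array(cal["K"]);d=cv2.undistortPoints(np.array([[[u,v]]],float),K,np.array([cal["k1"],0,0,0],float))[0,0]
    T=np.linalg.inv(np.array(cal["camera_from_world"]));r=T[:3,:3]@np.array([d[0],d[1],1]);return T[:3,3],r
def onz(cal,u,v,z):
    o,r=ray(cal,u,v);return o+r*(z-o[2])/r[2]
def pt(cal,dep,u,v):
    o,r=ray(cal,u,v);return o+r*dep[int(v),int(u)]
def cloud(cal,dep):
    v,u=np.mgrid[:dep.shape[0],:dep.shape[1]]
    p=np.stack([u.ravel(),v.ravel()],1).astype(float)[:,None]
    d=cv2.undistortPoints(p,np.array(cal["K"]),np.array([cal["k1"],0,0,0],float))[:,0]
    T=np.linalg.inv(np.array(cal["camera_from_world"]))
    c=np.c_[d,np.ones(len(d))]*dep.reshape(-1,1)
    return (c@T[:3,:3].T+T[:3,3]).reshape(dep.shape+(3,))
def cap(n):
    cal=robot.calibration(n);im,d=robot.capture(n);return cal,im,d
E
python3 - <<'E'
from h import *
for n in("scene","top"):
    c,im,d=cap(n);cv2.imwrite(f"pics/{n}.png",im[:,:,::-1]);np.savez(f"{n}.npz",im=im,d=d)
    print(n,c, (d>0).mean())
print(robot.sense(),robot.tcp_to_grasp)
E
```

```text
scene {'K': array([[366.63254553,   0.        , 316.7671852 ],
       [  0.        , 366.63254553, 199.97403014],
       [  0.        ,   0.        ,   1.        ]]), 'k1': 0.02236782943230246, 'camera_from_world': array([[ 0.57274422,  0.81945713,  0.02130911, -0.38591302],
       [ 0.50621129, -0.33312143, -0.79547486, -0.18188592],
       [-0.64475902,  0.46639054, -0.60561182,  1.48358788],
       [ 0.        ,  0.        ,  0.        ,  1.        ]])} 0.99609765625
top {'K': array([[393.41553346,   0.        , 319.84288678],
       [  0.        , 393.41553346, 205.2473145 ],
       [  0.        ,   0.        ,   1.        ]]), 'k1': 0.015068237766876326, 'camera_from_world': array([[ 0.02379593, -0.99969796,  0.00614422,  0.01919808],
       [-0.99637454, -0.02421807, -0.08155525,  0.59067353],
       [ 0.08167942, -0.00418126, -0.99664988,  1.11570911],
       [ 0.        ,  0.        ,  0.        ,  1.        ]])} 0.995953125
{'clock': 0.1, 'joint_pos': array([ 7.23285734e+01,  7.12982567e+00,  9.46263318e+01,  2.88118058e-04,
        7.83501904e+01, -4.73258662e+00]), 'qvel': array([ 0.07053746, -0.10636905, -0.11409202,  0.06286622,  0.09815503,
       -0.00877188]), 'tau': array([ 2.30212218e-04, -4.18872643e+01, -3.61101723e+01,  7.76449707e-02,
        4.61487123e-02, -8.51716777e-05]), 'eef_pos': array([0.14538004, 0.63289911, 0.19010848]), 'orientation': array([-1.79894038e+02, -9.05537952e-03,  1.67061093e+02]), 'contact_force': array([-0.31368471, -0.27109413,  0.07504503]), 'ft_torque': array([-0.06481983,  0.02282862, -0.03261622]), 'grip_force': 0.0, 'width': 0.9993948110538537} 0.0188
```

View pics/scene.png

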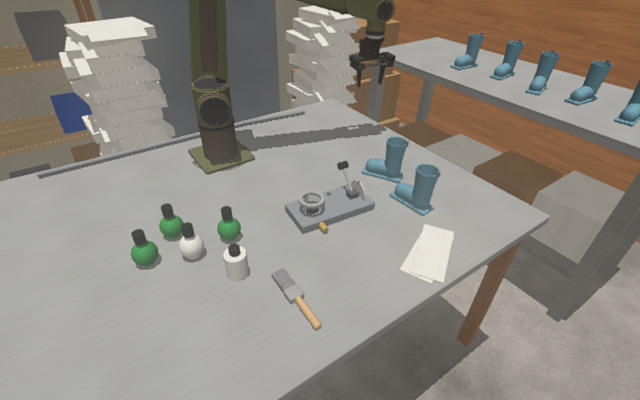

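View pics/top.png

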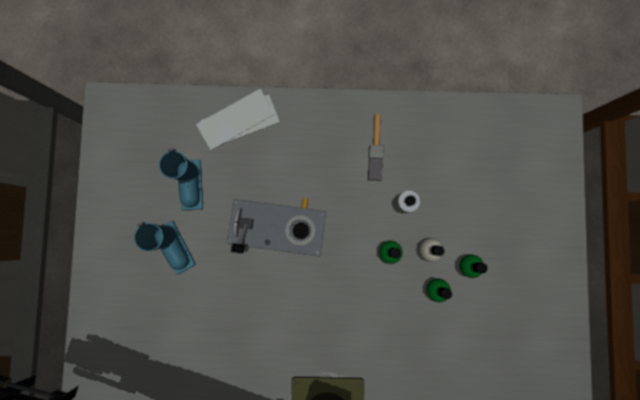

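The scene view shows the white flask at (191,245) among three green ones, the tin at (236,262), the dock ring at (312,203) and the lever knob at (343,165). In the top view the flask is at (432,250), the ring at (300,230), the knob at (238,248) and the dock corners near (233,199), (326,211), (321,255) and (228,246).

```bash
cat > m.py <<'E'
from h import *
for n in("scene","top"):
    z=np.load(n+".npz");im=z["im"].astype(int);d=z["d"];P=cloud(robot.calibration(n),d)
    mx=im.max(2);mn=im.min(2);X,Y,Z=P[...,0],P[...,1],P[...,2]
    tb=(X>.3)&(X<.8)&(abs(Y)<.6)
    def rep(name,m):
        nn,l,s,c=cv2.connectedComponentsWithStats(m.astype(np.uint8))
        for i in range(1,nn):
            if s[i,4]>=8:
                q=P[l==i];print(n,name,s[i],"px",c[i].round(1),"med",np.median(q,0).round(4),"mn",q.min(0).round(3),"mx",q.max(0).round(3))
    rep("black",(mx<45)&tb&(Z>.07))
    rep("white",(mn>100)&(mx-mn<30)&tb&(Z>.02)&(Z<.2))
    rep("ringtop",tb&(Z>.066)&(Z<.082)&(abs(Y-.06)<.1))
    m=tb&(Z>.022)&(Z<.037)&(Y>-.05)&(Y<.3)
    rep("plate",m)
    if n=="top":
        q=P[m];r=cv2.minAreaRect(q[:,:2].astype(np.float32)*1000);print(r,cv2.boxPoints(r))
    green=(im[...,1]>im[...,0]+25)&(im[...,1]>im[...,2]+25)&tb
    rep("green",green&(Z>.01))
E
python3 m.py
```

```text
scene white [386 136  23  16  42] px [394.6 140.2] med [0.4728 0.4782 0.1489] mn [0.451 0.435 0.113] mx [0.525 0.506 0.162]
scene white [382 153   4   7  10] px [384.4 156.9] med [0.4699 0.4434 0.0808] mn [0.449 0.441 0.058] mx [0.473 0.461 0.097]
scene white [365 158  14   8  20] px [370. 160.] med [0.4125 0.4217 0.05  ] mn [0.405 0.407 0.025] mx [0.433 0.448 0.06 ]
scene white [337 160  10   9  16] px [340.4 162.7] med [0.4609 0.2367 0.1234] mn [0.454 0.232 0.102] mx [0.469 0.265 0.126]
scene white [414 163  27  41  92] px [428.6 175.5] med [0.6836 0.4248 0.1465] mn [0.639 0.382 0.032] mx [0.719 0.454 0.161]
scene white [ 285  168   90   61 2216] px [328.8 203. ] med [0.539  0.1428 0.0307] mn [0.446 0.014 0.02 ] mx [0.604 0.288 0.11 ]
scene white [395 182  10   8  15] px [398.3 184.3] med [0.5907 0.3949 0.0489] mn [0.585 0.385 0.033] mx [0.598 0.417 0.055]
scene white [163 203   9   3  11] px [167.6 203.5] med [ 0.3507 -0.2968  0.108 ] mn [ 0.347 -0.31   0.107] mx [ 0.364 -0.291  0.11 ]
scene white [179 234  25  23 438] px [191.1 245.7] med [ 0.4911 -0.292   0.0495] mn [ 0.455 -0.3
[... 3486 characters left out ...]
289 220  22  22 367] px [299.6 230.2] med [0.5166 0.0892 0.0308] mn [0.486 0.06  0.025] mx [0.546 0.121 0.037]
((538.0238037109375, 156.16270446777344), (269.6781921386719, 159.49508666992188), 83.73639678955078) [[444.041     30.829224]
 [602.584     13.427856]
 [632.0066   281.4962  ]
 [473.46362  298.89755 ]]
top green [380 241  22  22 266] px [388.8 251.5] med [ 0.4645 -0.1587  0.0575] mn [ 0.433 -0.197  0.042] mx [0.497 0.038 1.16 ]
top green [461 255  21  22 285] px [469.7 265.4] med [ 0.4313 -0.3853  0.0569] mn [ 0.4   -0.418  0.038] mx [ 0.458 -0.368  0.097]
top green [428 279  22  23 281] px [436.4 289.3] med [ 0.3668 -0.2919  0.0566] mn [ 0.329 -0.328  0.04 ] mx [0.497 0.038 1.16 ]
```

```bash
cat >> h.py <<'E'
from scipy.spatial.transform import Rotation as Ro
def row(p,yaw,roll=180,pitch=0):
    s=robot.sense();R=Ro.from_euler("xyz",s["orientation"],degrees=True);G=Ro.from_euler("xyz",[roll,pitch,yaw],degrees=True)
    a=(R.inv()*G).as_rotvec();t=R.inv().apply(np.array(p)-s["eef_pos"])*1000
    print("row",a.round(3),t.round(1));
E
python3 - <<'E'
from h import *
row([.44,.25,.27],173.7)
E
```

```text
row [-0.002 -0.    -0.116] [-372.9 -307.4  -79.4]
```

>>> step_arm(
  targets=[
    [0,0,0,-40,-35,-60,0.65],
    [0,0,-0.116,-373,-307,-79,0.65],
    [0,0,-0.116,-373,-307,-79,0.65],
    [0,0,-0.116,-373,-307,-79,0.65],
    [0,0,-0.116,-373,-307,-79,0.65],
    [0,0,-0.116,-373,-307,-79,0.65],
    [0,0,-0.116,-373,-307,-79,0.65],
    [0,0,-0.116,-373,-307,-79,0.65],
    [0,0,-0.116,-373,-307,-79,0.65],
    [0,0,-0.116,-373,-307,-79,0.65],
    [0,0,-0.116,-373,-307,-79,0.65],
  ],
)

```text
clock: 1.48
eef_pos: [0.4394, 0.2519, 0.2699]
orientation: [180.0, -0.0, 173.8]
contact_force: [0.2, 1.1, 0.5]
width: 0.652
grip_force: 0.0
```

```bash
python3 - <<'E'
from h import *
s=robot.sense();print(s["clock"],s["eef_pos"],s["orientation"],s["width"])
c,im,d=cap("wrist");cv2.imwrite("pics/w1.png",im[:,:,::-1]);np.savez("w1.npz",im=im,d=d,T=c["camera_from_world"])
P=cloud(c,d);np.save("w1P.npy",P)
mx=im.max(2);X,Y,Z=P[...,0],P[...,1],P[...,2]
m=(Z>.085)&(Z<.15)&(abs(X-.46)<.1)&(abs(Y-.25)<.1);q=P[m];print("lever/knob",m.sum(),q.min(0),q.max(0),np.median(q,0))
k=m&(mx<50);q=P[k];print("black",k.sum(),q.min(0),q.max(0),q.mean(0))
E
```

```text
1.475 [0.43942988 0.25185924 0.26985726] [ 1.79999136e+02 -4.72041402e-02  1.73819991e+02] 0.6524639860172632
lever/knob 824 [0.45058297 0.23310781 0.08532464] [0.49735412 0.2666498  0.12790101] [0.46266907 0.24914306 0.12365148]Traceback (most recent call last):
  File "<stdin>", line 7, in <module>
    return umr_minimum(a, axis, None, out, keepdims, initial, where)
ValueError: zero-size array to reduction operation minimum which has no identity
```

View pics/w1.png

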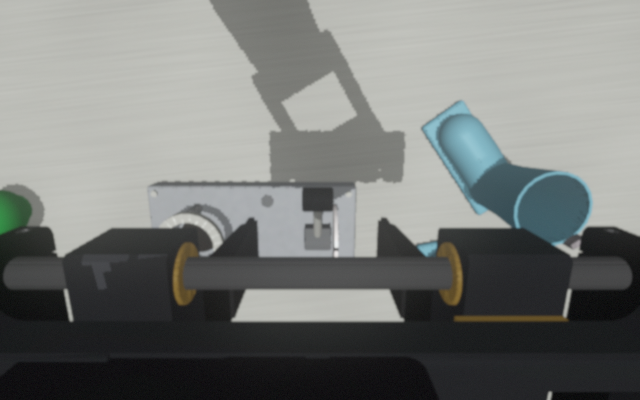

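The wrist view shows the knob at (318,200) centred between the fingers, the lever leaning toward the robot and the disc edge at (335,225). I go down onto the knob.

```bash
python3 - <<'E'
from h import *
row([.4636,.2498,.0955],173.7)
E
```

```text
row [ 0.    -0.001  0.003] [-24.4   0.4 174.4]
```

>>> step_arm(
  targets=[
    [0,0,0,-24,0.4,50,0.65],
    [0,0,0,-24,0.4,90,0.65],
    [0,0,0,-24,0.4,130,0.65],
    [0,0,0,-24,0.4,155,0.65],
    [0,0,0,-24,0.4,174,0.65],
    [0,0,0,-24,0.4,174,0.65],
    [0,0,0,-24,0.4,174,0.3],
    [0,0,0,-24,0.4,174,0.2],
    [0,0,0,-24,0.4,174,0.2],
    [0,0,0,-24,0.4,174,0.2],
  ],
  squeeze=12,
)

```text
clock: 2.78
eef_pos: [0.4648, 0.2491, 0.097]
orientation: [179.9, 0.1, 173.7]
contact_force: [0.7, 2.3, 2.0]
width: 0.334
grip_force: 12.0
```

>>> step_arm(
  targets=[
    [0,0,0,-5,0,-4.3,0.2],
    [0,0,0,-10.2,0,-8,0.2],
    [0,0,0,-16.5,0,-12,0.2],
    [0,0,0,-23.2,0,-15.5,0.2],
    [0,0,0,-30,0,-18.5,0.2],
    [0,0,0,-37.1,0,-21,0.2],
    [0,0,0,-44.5,0,-23,0.2],
    [0,0,0,-51.8,0,-24.4,0.2],
    [0,0,0,-59,0,-25.2,0.2],
    [0,0,0,-66.7,0,-25.5,0.2],
    [0,0,0,-66.7,0,-25.5,0.2],
  ],
)

```text
clock: 4.15
eef_pos: [0.5326, 0.2416, 0.1233]
orientation: [179.9, 0.2, 173.7]
contact_force: [1.0, 4.2, 5.6]
width: 0.333
grip_force: 12.0
```

```bash
cat > lev.py <<'E'
from h import *
import sys
tag=sys.argv[1]
for n in("scene","top"):
    c,im,d=cap(n);np.savez(f"{tag}_{n}.npz",im=im,d=d);P=cloud(c,d)
    x0,y0=(300,140) if n=="scene" else (200,190)
    cv2.imwrite(f"pics/{tag}_{n}.png",cv2.resize(im[y0:y0+80,x0:x0+100,::-1],None,fx=6,fy=6,interpolation=cv2.INTER_CUBIC))
print(robot.sense()["eef_pos"],robot.sense()["contact_force"])
E
python3 lev.py l1
```

```text
[0.53234122 0.24162869 0.12323723] [1.23453678 5.44453223 5.83195352]
```

View pics/l1_scene.png

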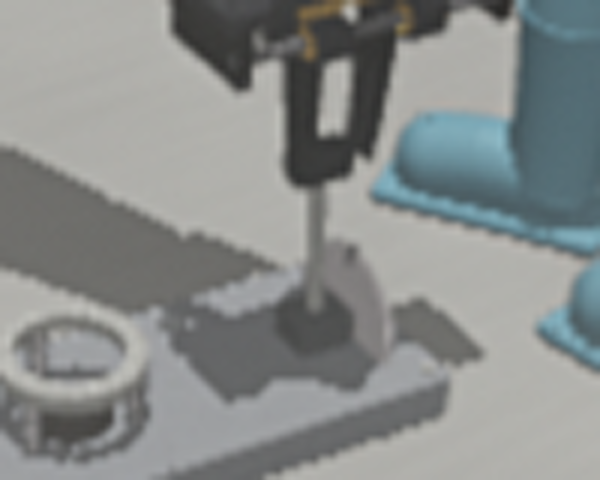

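The crop shows the rod near vertical at about (315,250), with the disc at (345,300) and its mark at (350,255). I release, rise and measure.

>>> step_arm(
  targets=[
    [0,0,0,0,0,1,0.65],
    [0,0,0,0,0,1,0.65],
    [0,0,0,0,0,1,0.65],
    [0,0,0,0,0,-40,0.65],
    [0,0,0,40,0,-100,0.65],
    [0,0,0,70,0,-130,0.65],
    [0,0,0,70,0,-130,0.65],
    [0,0,0,70,0,-130,0.65],
  ],
)

```text
clock: 5.25
eef_pos: [0.4608, 0.2485, 0.2506]
orientation: [-179.9, -0.0, 173.7]
contact_force: [0.4, -0.5, -0.3]
width: 0.652
grip_force: 0.0
```

```bash
cat > w2.py <<'E'
from h import *
c,im,d=cap("wrist");P=cloud(c,d);X,Y,Z=P[...,0],P[...,1],P[...,2]
cv2.imwrite("pics/w2.png",im[:,:,::-1]);np.savez("w2.npz",im=im,d=d,T=c["camera_from_world"])
T=np.linalg.inv(c["camera_from_world"]);print("cam",T[:3,3],T[:3,2])
yw=-6.3
def box(m,n):
    q=P[m];print(n,m.sum(),np.percentile(q,2,0).round(4),np.percentile(q,98,0).round(4),np.median(q,0).round(4)) if m.sum() else print(n,0)
near=(abs(X-.53)<.09)&(abs(Y-.243)<.06)
box(near&(Z>.135)&(Z<.18),"knobtop")
box(near&(Z>.149)&(Z<.18),"knobcrest")
box(near&(Z>.06)&(Z<.125),"rod/disc")
m=(Z>.024)&(Z<.036)&(X>.4)&(X<.66)&(Y>-.02)&(Y<.33)
q=P[m][:,:2].astype(np.float32)*1000;print(cv2.minAreaRect(q))
r=(abs(Z-.074)<.006)&(abs(X-.515)<.06)&(abs(Y-.088)<.06);print("ring",r.sum(),cv2.minEnclosingCircle(P[r][:,:2].astype(np.float32)*1000), P[r].mean(0))
for n in("top",):
    c,im,d=cap(n);np.savez("l2.npz",im=im,d=d);P=cloud(c,d);X,Y,Z=P[...,0],P[...,1],P[...,2]
    near=(abs(X-.53)<.09)&(abs(Y-.243)<.06)
    box(near&(Z>.135)&(Z<.18),"top knob")
    r=(abs(Z-.074)<.006)&(abs(X-.515)<.06)&(abs(Y-.088)<.06);print("ring",r.sum(),cv2.minEnclosingCircle(P[r][:,:2].astype(np.float32)*1000))
E
python3 w2.py
```

```text
cam [0.39565992 0.25642103 0.44453545] [ 0.23146094 -0.02758823 -0.97245294]
knobtop 730 [0.5087 0.2291 0.1378] [0.5242 0.2593 0.1537] [0.515  0.2443 0.1502]
knobcrest 428 [0.5129 0.2289 0.1491] [0.5246 0.259  0.1538] [0.5185 0.2443 0.1518]
rod/disc 317 [0.5009 0.2392 0.061 ] [0.5574 0.2689 0.1015] [0.5243 0.2637 0.0787]
((513.5711669921875, 158.9082794189453), (270.0870361328125, 110.21012878417969), 83.66026306152344)
ring 1240 ((515.7072143554688, 88.26296997070312), 41.37903594970703) [0.49898158 0.10035756 0.07416884]
top knob 131 [0.5088 0.227  0.1397] [0.5341 0.2575 0.1546] [0.5214 0.2418 0.1499]
ring 331 ((515.591796875, 88.2493667602539), 41.144256591796875)
```

View pics/w2.png

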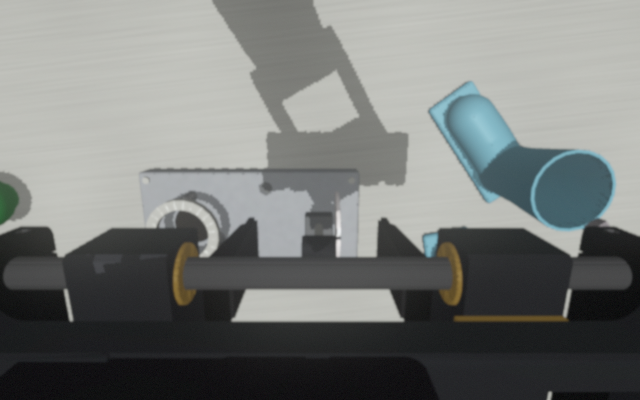

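The knob's back edge is at (320,240) in this view, and the depth puts it short of the pivot line. I measure the lean from the scene camera.

```bash
python3 - <<'E'
from h import *
a=np.deg2rad(-6.3);ring=np.array([.5156,.0883]);ex=np.array([np.cos(a),np.sin(a)]);ey=np.array([-np.sin(a),np.cos(a)])
def loc(P): q=P[...,:2]-ring;return q@ex,q@ey-.155,P[...,2]
for f in("l2s","l1_scene","scene","l2","w2"):
    if f=="l2s":
        c,im,d=cap("scene");np.savez("l2s.npz",im=im,d=d)
        cv2.imwrite("pics/l2s.png",cv2.resize(im[140:220,300:400,::-1],None,fx=6,fy=6,interpolation=cv2.INTER_CUBIC))
    z=np.load(f+".npz");c=dict(robot.calibration("wrist" if f=="w2" else "top" if f=="l2" else "scene"))
    if f=="w2": c["camera_from_world"]=z["T"]
    P=cloud(c,z["d"]);x,y,h=loc(P)
    for lo,hi in((.055,.075),(.075,.095),(.095,.12),(.127,.16)):
        m=(abs(y)<.017)&(abs(x)<.09)&(h>lo)&(h<hi)
        if m.sum()>2: print(f,"lever",lo,m.sum(),"x med %.4f [%.4f %.4f] z med %.4f"%(np.median(x[m]),x[m].min(),x[m].max(),np.median(h[m])))
    m=(y>.018)&(y<.027)&(abs(x)<.06)&(h>.045)&(h<.09)
    if m.sum()>5: print(f,"disc",m.sum(),x[m].min(),x[m].max(),"top x",np.median(x[m&(h>h[m].max()-.004)]),h[m].max(), y[m].mean())
E
```

```text
l2s lever 0.055 32 x med 0.0020 [-0.0187 0.0348] z med 0.0667
l2s lever 0.075 16 x med -0.0010 [-0.0087 0.0060] z med 0.0830
l2s lever 0.095 21 x med -0.0039 [-0.0105 0.0000] z med 0.1069
l2s lever 0.127 71 x med -0.0015 [-0.0196 0.0063] z med 0.1471
l2s disc 59 -0.024076472699646505 0.04148503307437543 top x 0.0017215433392207165 0.08268421935173464 0.019514876302043006
l1_scene lever 0.055 27 x med 0.0017 [-0.0180 0.0301] z med 0.0675
l1_scene lever 0.075 20 x med -0.0005 [-0.0059 0.0178] z med 0.0830
l1_scene lever 0.095 21 x med -0.0033 [-0.0086 0.0007] z med 0.1061
l1_scene lever 0.127 69 x med 0.0003 [-0.0185 0.0125] z med 0.1479
l1_scene disc 61 -0.02207886748891243 0.041587490345834956 top x -0.0011285819235726095 0.08234739928199863 0.019456764859599823
scene lever 0.055 39 x med -0.0144 [-0.0357 0.0322] z med 0.0646
scene lever 0.075 26 x med -0.0350 [-0.0481 0.0233] z med 0.0842
scene lever 0.095 50 x med -0.0560 [-0.0774 -0.0406] z med 0.1114
scene disc 66 -0.03728655445424274 0.04057627882447004 top x 0.0016005262835175065 0.08105879361008927 0.01926439592951848
l2 lever 0.055 3 x med 0.0002 [-0.0025 0.0026] z med 0.0619
l2 lever 0.127 134 x med -0.0110 [-0.0235 0.0016] z med 0.1498
l2 disc 63 -0.03971021006802883 0.03991013382854546 top x 0.009812873746993581 0.08420929536042476 0.020779391093380048
w2 lever 0.055 30 x med -0.0064 [-0.0079 -0.0044] z med 0.0654
w2 lever 0.075 37 x med -0.0088 [-0.0102 -0.0049] z med 0.0847
w2 lever 0.095 19 x med -0.0106 [-0.0117 -0.0088] z med 0.0996
w2 lever 0.127 730 x med -0.0178 [-0.0238 -0.0080] z med 0.1502
w2 disc 270 -0.041240149446815304 0.025873214782605118 top x -5.358436806991677e-05 0.08435658771680454 0.021571876020920068
```

View pics/l2s.png

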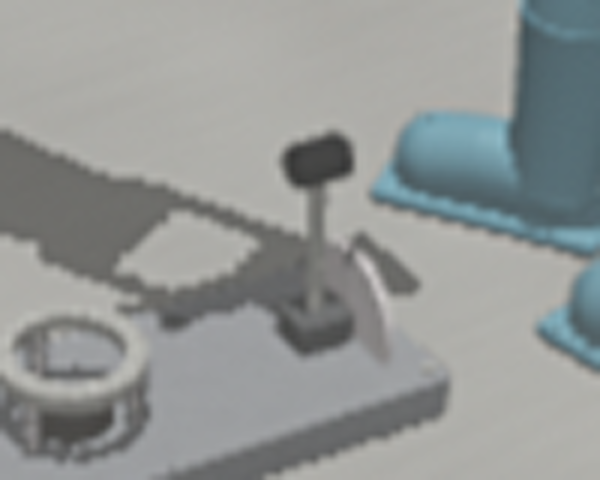

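The disc is symmetric about the computed pivot. The lever still leans about -0.11 rad toward the robot because the knob slipped in the pads. I push it the rest of the way with shut fingers.

>>> step_arm(
  targets=[
    [0,0,0,0,2,0,0],
    [0,0,0,0,2,0,0],
    [0,0,0,0,2,0,0],
    [0,0,0,0,2,60,0],
    [0,0,0,0,2,120,0],
    [0,0,0,0,2,120,0],
    [0,0,0,-25,2,120,0],
    [0,0,0,-36,2,120,0],
    [0,0,0,-40,2,120,0],
    [0,0,0,-44,2,120,0],
    [0,0,0,-47,2,120,0],
    [0,0,0,-47,2,120,0],
  ],
)

```text
clock: 6.9
eef_pos: [0.5078, 0.2458, 0.1318]
orientation: [-180.0, -0.0, 173.7]
contact_force: [-0.7, -0.1, -0.2]
width: 0.008
grip_force: 0.0
```

```bash
cat > k.py <<'E'
from h import *
a=np.deg2rad(-6.3);ring=np.array([.5156,.0883]);ex=np.array([np.cos(a),np.sin(a)]);ey=np.array([-np.sin(a),np.cos(a)])
def loc(P): q=P[...,:2]-ring;return q@ex,q@ey-.155,P[...,2]
s=robot.sense();print("tcp local",loc(s["eef_pos"]),s["contact_force"])
for n in("scene","top"):
    c,im,d=cap(n);np.savez(f"k_{n}.npz",im=im,d=d);P=cloud(c,d);x,y,h=loc(P)
    for lo,hi in((.065,.085),(.095,.12),(.127,.16)):
        m=(abs(y)<.017)&(x>-.022)&(x<.09)&(h>lo)&(h<hi)
        if m.sum()>2: print(n,lo,m.sum(),"x med %.4f [%.4f %.4f]"%(np.median(x[m]),x[m].min(),x[m].max()))
E
python3 k.py
```

```text
tcp local (np.float64(-0.0250268967518505), np.float64(0.0006611511636527012), array(0.13180441)) [-0.68697252 -0.11168488 -0.23964815]
scene 0.065 23 x med 0.0004 [-0.0184 0.0127]
scene 0.095 19 x med -0.0028 [-0.0085 -0.0000]
scene 0.127 77 x med -0.0023 [-0.0208 0.0047]
```

>>> step_arm(
  targets=[
    [0,0,0,-2,0,0,0],
    [0,0,0,-4,0,0,0],
    [0,0,0,-4,0,0,0],
  ],
)

```text
clock: 7.38
eef_pos: [0.512, 0.2453, 0.1317]
orientation: [-180.0, -0.0, 173.7]
contact_force: [0.2, -0.5, 0.1]
width: 0.005
grip_force: 0.0
```

```bash
python3 k.py
```

```text
tcp local (np.float64(-0.020810677965916815), np.float64(0.0006325766313892422), array(0.13173729)) [ 0.20648931 -0.4890113   0.14674277]
scene 0.065 28 x med -0.0010 [-0.0192 0.0289]
scene 0.095 21 x med -0.0037 [-0.0082 0.0009]
scene 0.127 77 x med -0.0021 [-0.0194 0.0042]
```

>>> step_arm(
  targets=[
    [0,0,0,30,0,0,0],
    [0,0,0,50,0,-30,0],
    [0,0,0,50,0,-100,0],
    [0,0,0,50,0,-120,0.3],
    [0,0,0,50,0,-120,0.65],
    [0,0,0,50,0,-120,0.65],
  ],
)

```text
clock: 8.22
eef_pos: [0.4616, 0.2505, 0.2502]
orientation: [-179.9, -0.1, 173.7]
contact_force: [0.5, -0.2, -0.0]
width: 0.267
grip_force: 0.0
```

```bash
sed -i 's/("scene","top")/("scene","top","wrist")/; s/x>-.022/x>-.05/' k.py; python3 k.py
```

```text
tcp local (np.float64(-0.07152263393396566), np.float64(0.0002910809756009325), array(0.25018116)) [ 0.45294356 -0.19582933 -0.03963334]
scene 0.065 27 x med 0.0022 [-0.0046 0.0294]
scene 0.095 21 x med -0.0049 [-0.0078 -0.0003]
scene 0.127 72 x med -0.0015 [-0.0185 0.0035]
top 0.127 132 x med -0.0108 [-0.0235 0.0016]
wrist 0.065 34 x med -0.0073 [-0.0094 -0.0036]
wrist 0.095 12 x med -0.0106 [-0.0116 -0.0096]
wrist 0.127 725 x med -0.0182 [-0.0237 -0.0090]
```

```bash
python3 - <<'E'
from h import *
exec(open('k.py').read().split("s=robot")[0].split("import *")[1])
s=robot.sense();print(s["eef_pos"],loc(s["eef_pos"]),s["width"])
for f,n,base in(("k_scene","scene",.25),("k_top","top",.25),("l1_scene","scene",.123)):
    z=np.load(f+".npz");P=cloud(robot.calibration(n),z["d"]);x,y,h=loc(P)
    x0=-.0715 if base==.25 else -.0002
    for lo in np.arange(-.006,.08,.006):
        m=(abs(x-x0)<.06)&(abs(y)<.06)&(h>base+lo)&(h<base+lo+.006)
        if m.sum(): print(f,lo.round(3),m.sum(),"x",(x[m].min()-x0).round(4),(x[m].max()-x0).round(4),"y",y[m].min().round(4),y[m].max().round(4))
E
```

```text
[0.46130407 0.25035523 0.24944305] (np.float64(-0.0717510504947902), np.float64(0.0001184450201634768), array(0.24944305)) 0.3887270621712926
k_scene 0.018 2 x -0.0063 0.0007 y -0.0164 0.0121
k_scene 0.024 18 x -0.0108 0.0136 y -0.0193 0.0124
k_scene 0.03 17 x -0.0104 0.0128 y -0.0211 0.016
k_scene 0.036 19 x -0.0073 0.0137 y -0.0226 0.0195
k_scene 0.042 21 x -0.0074 0.012 y -0.0237 0.0172
k_scene 0.048 23 x -0.0104 0.0131 y -0.0252 0.0175
k_scene 0.054 23 x -0.011 0.0146 y -0.0248 0.0172
k_scene 0.06 26 x -0.0123 0.0146 y -0.0246 0.0217
k_scene 0.066 29 x -0.0129 0.0149 y -0.0268 0.0198
k_scene 0.072 26 x -0.0113 0.0149 y -0.0271 0.0222
k_scene 0.078 27 x -0.0119 0.0149 y -0.028 0.0216
l1_scene -0.006 5 x -0.0104 -0.0007 y -0.0071 -0.0036
l1_scene 0.0 4 x -0.0106 -0.0027 y -0.0172 -0.0021
l1_scene 0.006 9 x -0.0179 0.0016 y -0.0202 0.0061
l1_scene 0.012 16 x -0.0183 0.0058 y -0.0181 0.0128
l1_scene 0.018 17 x -0.0089 0.0055 y -0.0214 0.013
l1_scene 0.024 34 x -0.0161 0.0085 y -0.0244 0.018
l1_scene 0.03 18 x -0.0097 0.0141 y -0.0251 0.0187
l1_scene 0.036 20 x -0.0111 0.0138 y -0.0263 0.0179
l1_scene 0.042 19 x -0.0087 0.0132 y -0.0275 0.0202
l1_scene 0.048 18 x -0.0059 0.0129 y -0.0283 0.0203
l1_scene 0.054 18 x -0.0088 0.0153 y -0.0285 0.0205
l1_scene 0.06 23 x -0.0111 0.0147 y -0.0303 0.0234
l1_scene 0.066 22 x -0.01 0.0145 y -0.0295 0.0207
l1_scene 0.072 23 x -0.0098 0.014 y -0.0306 0.0221
l1_scene 0.078 24 x -0.0089 0.0134 y -0.0306 0.0225
```

The scene cloud shows the visible fingertips ending about 18 mm above the reported TCP, which explains both the slip and the missed push. I check that from the wrist camera.

```bash
python3 - <<'E'
from h import *
for f,tz in(("w1",.2699),("w2",.2506),("k_wrist",.250)):
    z=np.load(f+".npz");c=dict(robot.calibration("wrist"))
    if "T" in z: c["camera_from_world"]=z["T"]
    P=cloud(c,z["d"]);
    for s in(slice(200,290),slice(350,440)):
        q=P[205:330,s].reshape(-1,3);q=q[(q[:,2]>tz-.03)&(q[:,2]<tz+.2)]
        i=np.argsort(q[:,2]);print(f,len(q),"lowest dz",(q[i[:5],2]-tz).round(4),(q[i[len(q)//20],2]-tz).round(4),q[i[0]].round(4))
s=robot.sense();print(s["eef_pos"],s["joint_pos"])
E
```

```text
w1 6161 lowest dz [0.0235 0.0236 0.0238 0.0245 0.0245] 0.0396 [0.435  0.2217 0.2934]
w1 6338 lowest dz [0.0239 0.0241 0.0241 0.0242 0.0243] 0.0399 [0.4324 0.2859 0.2938]
w2 6144 lowest dz [0.0235 0.0235 0.0236 0.0237 0.0237] 0.0395 [0.4574 0.2182 0.2741]
w2 6342 lowest dz [0.0234 0.0234 0.0234 0.0241 0.0242] 0.0398 [0.453  0.2828 0.274 ]
k_wrist 8563 lowest dz [0.0223 0.0231 0.0235 0.024  0.0241] 0.0507 [0.4682 0.2334 0.2723]
k_wrist 8789 lowest dz [0.0234 0.0236 0.0237 0.0242 0.0242] 0.0513 [0.452  0.2723 0.2734]
[0.46130407 0.25035523 0.24944305] [ 2.26279737e+01 -1.05157839e+01  1.06207432e+02 -2.55418627e-04
  8.45242942e+01 -6.10735113e+01]
```

Both cameras agree: the real fingertips sit about 21 mm above the reported TCP. I allow for that from here and push the knob again, lower.

>>> step_arm(
  targets=[
    [0,0,0,0,0,0,0],
    [0,0,0,0,0,30,0],
    [0,0,0,0,0,80,0],
    [0,0,0,0,0,130,0],
    [0,0,0,0,0,140,0],
    [0,0,0,-20,0,140,0],
    [0,0,0,-32,0,140,0],
    [0,0,0,-36,0,140,0],
    [0,0,0,-40,0,140,0],
    [0,0,0,-43,0,140,0],
    [0,0,0,-45,0,140,0],
    [0,0,0,-45,0,140,0],
  ],
)

```text
clock: 9.88
eef_pos: [0.507, 0.2459, 0.1117]
orientation: [180.0, 0.0, 173.7]
contact_force: [-0.1, -0.2, 0.1]
width: 0.006
grip_force: 0.4
```

```bash
python3 k.py
```

```text
tcp local (np.float64(-0.025836780952712357), np.float64(0.0006583496630414298), array(0.11174972)) [-0.14493078 -0.20476606  0.11638329]
scene 0.065 22 x med 0.0034 [-0.0116 0.0217]
scene 0.095 19 x med 0.0019 [-0.0026 0.0043]
scene 0.127 108 x med 0.0026 [-0.0389 0.0152]
wrist 0.127 393 x med -0.0366 [-0.0384 0.0081]
```

>>> step_arm(
  targets=[
    [0,0,0,20,0,0,0],
    [0,0,0,45,0,0,0.1],
    [0,0,0,45,0,-60,0.5],
    [0,0,0,45,0,-120,0.5],
    [0,0,0,45,0,-140,0.65],
    [0,0,0,45,0,-140,0.65],
  ],
)

```text
clock: 10.78
eef_pos: [0.4631, 0.251, 0.2534]
orientation: [179.9, 0.2, 173.7]
contact_force: [0.2, -0.1, -0.8]
width: 0.464
grip_force: 0.0
```

```bash
python3 k.py
```

```text
tcp local (np.float64(-0.07005226772973695), np.float64(0.0010025190920310012), array(0.25341181)) [ 0.20136122 -0.05752779 -0.76165947]
scene 0.065 25 x med 0.0023 [-0.0134 0.0306]
scene 0.095 18 x med 0.0022 [-0.0014 0.0059]
scene 0.127 71 x med 0.0071 [-0.0121 0.0151]
top 0.127 132 x med -0.0020 [-0.0144 0.0110]
wrist 0.065 51 x med -0.0043 [-0.0054 -0.0018]
wrist 0.095 57 x med -0.0051 [-0.0061 -0.0027]
wrist 0.127 411 x med -0.0121 [-0.0146 -0.0078]
```

The lever is now within about 1° of upright: knob at -1.7 mm, rod slope 0.02 rad. On to the flask.

```bash
python3 - <<'E'
from h import *
row([.40,-.275,.27],173.7)
E
```

```text
row [-0.002 -0.004  0.   ] [   3.2 -528.8  -20. ]
```

>>> step_arm(
  targets=[
    [0,0,0,3,-60,-20,0.65],
    [0,0,0,3,-529,-18,0.65],
    [0,0,0,3,-529,-18,0.65],
    [0,0,0,3,-529,-18,0.65],
    [0,0,0,3,-529,-18,0.65],
    [0,0,0,3,-529,-18,0.65],
    [0,0,0,3,-529,-18,0.65],
    [0,0,0,3,-529,-18,0.65],
    [0,0,0,3,-529,-18,0.65],
    [0,0,0,3,-529,-18,0.65],
    [0,0,0,3,-529,-18,0.65],
  ],
)

```text
clock: 12.3
eef_pos: [0.4009, -0.2738, 0.2681]
orientation: [179.9, -0.1, 173.7]
contact_force: [0.5, 0.7, 0.9]
width: 0.652
grip_force: 0.0
```

```bash
python3 - <<'E'
from h import *
s=robot.sense();print(s["eef_pos"],s["orientation"])
c,im,d=cap("wrist");P=cloud(c,d);X,Y,Z=P[...,0],P[...,1],P[...,2];np.savez("f1.npz",im=im,d=d,T=c["camera_from_world"])
cv2.imwrite("pics/f1.png",im[:,:,::-1])
f=(abs(X-.47)<.05)&(abs(Y+.281)<.05)
for lo,hi in((.1,.115),(.104,.112),(.04,.07),(.025,.045)):
    m=f&(Z>lo)&(Z<hi);q=P[m]
    if m.sum()>3: print(lo,m.sum(),q.min(0),q.max(0),cv2.minEnclosingCircle(q[:,:2].astype(np.float32)))
m=f&(Z>.015)&(Z<.068);q=P[m]
A=np.c_[2*q,np.ones(len(q))];x=np.linalg.lstsq(A,(q**2).sum(1),rcond=None)[0];print("sphere",len(q),x[:3],np.sqrt(x[3]+x[:3]@x[:3]))
E
```

```text
[ 0.40086437 -0.27376845  0.26805179] [ 1.79879523e+02 -1.30651833e-01  1.73718100e+02]
0.1 592 [ 0.4551252  -0.29958667  0.10000597] [ 0.48455645 -0.27087371  0.110589  ] ((0.46995648741722107, -0.28499940037727356), 0.015174631960690022)
0.104 559 [ 0.45514458 -0.29958667  0.10400287] [ 0.48455645 -0.27087371  0.110589  ] ((0.46995648741722107, -0.28499940037727356), 0.015174631960690022)
0.04 1435 [ 0.43672361 -0.31824606  0.04009775] [ 0.49775661 -0.25248893  0.06944455] ((0.4696830213069916, -0.28519707918167114), 0.03316093608736992)
0.025 237 [ 0.43640125 -0.31824606  0.02580153] [ 0.49775661 -0.25153135  0.04498412] ((0.46882057189941406, -0.2849566638469696), 0.03381369635462761)
sphere 1536 [ 0.47013323 -0.28528022  0.03485354] 0.03351584841893744
```

View pics/f1.png

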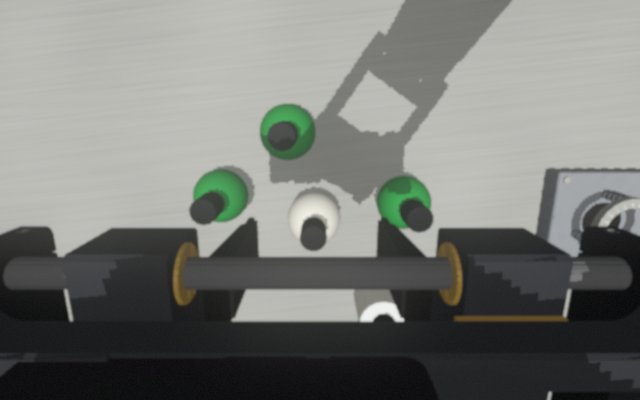

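The white flask is centred between the fingers at (314,225), with the green ones clear of them at (220,195), (404,202) and (287,132). Flask centre is (0.470, -0.285).

```bash
python3 - <<'E'
from h import *
row([.470,-.285,.054],173.7)
E
```

```text
row [ 0.001 -0.002  0.001] [-70.1  -4.2 214.5]
```

>>> step_arm(
  targets=[
    [0,0,0,-45,-4,30,0.65],
    [0,0,0,-70,-4,70,0.65],
    [0,0,0,-70,-4,120,0.65],
    [0,0,0,-70,-4,160,0.65],
    [0,0,0,-70,-4,190,0.65],
    [0,0,0,-70,-4,205,0.65],
    [0,0,0,-70,-4,214,0.65],
    [0,0,0,-70,-4,214,0.65],
  ],
)

```text
clock: 13.35
eef_pos: [0.4707, -0.2862, 0.0562]
orientation: [-180.0, 0.0, 173.7]
contact_force: [-0.5, 0.3, 0.2]
width: 0.648
grip_force: 0.0
```

```bash
python3 - <<'E'
from h import *
row([.470,-.285,.054],173.7)
E
```

```text
row [-0.     0.     0.001] [0.9 1.1 2.2]
```

>>> step_arm(
  targets=[
    [0,0,0,0.5,1,2,0.4],
    [0,0,0,0.5,1,2,0.2],
    [0,0,0,0.5,1,2,0.15],
    [0,0,0,0.5,1,2,0.15],
    [0,0,0,0.5,1,2,0.15],
    [0,0,0,0.5,1,2,0.15],
  ],
  squeeze=45,
)

```text
clock: 14.1
eef_pos: [0.4702, -0.2855, 0.0541]
orientation: [-180.0, 0.0, 173.7]
contact_force: [1.0, 0.1, 1.7]
width: 0.306
grip_force: 45.0
```

>>> step_arm(
  targets=[
    [0,0,0,0,0,-10,0.15],
    [0,0,0,0,0,-40,0.15],
    [0,0,0,0,0,-80,0.15],
    [0,0,0,0,0,-120,0.15],
    [0,0,0,0,0,-140,0.15],
    [0,0,0,0,0,-140,0.15],
  ],
)

```text
clock: 14.85
eef_pos: [0.4706, -0.2857, 0.1951]
orientation: [-179.9, 0.1, 173.7]
contact_force: [-0.1, 0.5, -2.9]
width: 0.309
grip_force: 45.0
```

```bash
python3 - <<'E'
from h import *
s=robot.sense();print(s["eef_pos"],s["width"],s["contact_force"])
c,im,d=cap("scene");P=cloud(c,d).reshape(-1,3);C=im.reshape(-1,3).astype(int)
m=(C.min(1)>100)&(abs(P[:,0]-.47)<.06)&(abs(P[:,1]+.285)<.06)&(P[:,2]>.135)&(P[:,2]<.23);q=P[m]
A=np.c_[2*q,np.ones(len(q))];x=np.linalg.lstsq(A,(q**2).sum(1),rcond=None)[0];print("sphere",len(q),x[:3],np.sqrt(x[3]+x[:3]@x[:3]),q.min(0))
row([.5156,.0883,.194],173.7)
E
```

```text
[ 0.47060924 -0.28573518  0.19513546] 0.30944297374098956 [-0.12218988  0.50120549 -2.93770061]
sphere 603 [ 0.47125956 -0.28641829  0.17425674] 0.034721412959352334 [ 0.45590589 -0.32046481  0.13974149]
row [ 0.    -0.001  0.   ] [ -4.7 376.2  -0.8]
```

The flask is held upright with its ball centre under the TCP to within 1 mm. I carry it over the ring.

>>> step_arm(
  targets=[
    [0,0,0,0,20,0,0.15],
    [0,0,0,0,65,0,0.15],
    [0,0,0,-2,115,0,0.15],
    [0,0,0,-3,165,0,0.15],
    [0,0,0,-4,215,0,0.15],
    [0,0,0,-5,265,0,0.15],
    [0,0,0,-5,315,0,0.15],
    [0,0,0,-5,350,0,0.15],
    [0,0,0,-5,370,0,0.15],
    [0,0,0,-5,376,0,0.15],
    [0,0,0,-5,376,0,0.15],
    [0,0,0,-5,376,0,0.15],
  ],
)

```text
clock: 16.4
eef_pos: [0.5158, 0.0873, 0.1933]
orientation: [-180.0, -0.0, 173.7]
contact_force: [0.5, -0.9, -2.5]
width: 0.305
grip_force: 45.0
```

```bash
python3 - <<'E'
from h import *
s=robot.sense();print(s["eef_pos"],s["width"],s["contact_force"])
c,im,d=cap("scene");P=cloud(c,d).reshape(-1,3);C=im.reshape(-1,3).astype(int)
p=s["eef_pos"]
m=(C.min(1)>100)&(np.hypot(P[:,0]-p[0],P[:,1]-p[1])<.05)&(P[:,2]>.145)&(P[:,2]<.21);q=P[m]
A=np.c_[2*q,np.ones(len(q))];x=np.linalg.lstsq(A,(q**2).sum(1),rcond=None)[0];print("sphere",len(q),x[:3],np.sqrt(x[3]+x[:3]@x[:3]))
row([.5156,.0883,.11],173.7)
E
```

```text
[0.51582464 0.08725514 0.19329016] 0.3051443585019156 [ 0.49301585 -0.8899615  -2.51514004]
sphere 393 [0.51600552 0.08533615 0.1740686 ] 0.03303443963429156
row [-0.    -0.    -0.001] [ 0.5  1.1 83.5]
```

>>> step_arm(
  targets=[
    [0,0,0,0,1.5,20,0.15],
    [0,0,0,0,1.5,45,0.15],
    [0,0,0,0,1.5,65,0.15],
    [0,0,0,0,1.5,76,0.15],
    [0,0,0,0,1.5,82,0.15],
    [0,0,0,0,1.5,86,0.15],
    [0,0,0,0,1.5,90,0.15],
    [0,0,0,0,1.5,90,0.15],
  ],
  squeeze=55,
)

```text
clock: 17.45
eef_pos: [0.5168, 0.0887, 0.1049]
orientation: [-179.9, 0.1, 173.7]
contact_force: [-3.5, -4.6, 4.8]
width: 0.309
grip_force: 55.0
```

>>> step_arm(
  targets=[
    [0,0,0,0.7,-0.9,1,0.15],
    [0,0,0,0.7,-0.9,4,0.15],
    [0,0,0,0.7,-0.9,7,0.15],
    [0,0,0,0.7,-0.9,10,0.15],
    [0,0,0,0.7,-0.9,12,0.15],
    [0,0,0,0.7,-0.9,12,0.15],
  ],
)

```text
clock: 18.2
eef_pos: [0.5168, 0.0882, 0.0939]
orientation: [-180.0, 0.2, 173.7]
contact_force: [-4.3, -3.7, 9.2]
width: 0.31
grip_force: 55.0
```

>>> step_arm(
  targets=[
    [0,0,0,0.7,0,2,0.15],
    [0,0,0,0.7,0,4,0.15],
    [0,0,0,0.7,0,5,0.15],
    [0,0,0,0.7,0,5,0.15],
  ],
)

```text
clock: 18.7
eef_pos: [0.5167, 0.0881, 0.0897]
orientation: [-180.0, 0.2, 173.7]
contact_force: [-3.6, -5.0, 10.3]
width: 0.305
grip_force: 55.0
```

```bash
cat > c.py <<'E'
from h import *
s=robot.sense();print(s["eef_pos"],s["width"],s["contact_force"])
for n in("scene","top"):
    c,im,d=cap(n);P=cloud(c,d).reshape(-1,3);C=im.reshape(-1,3).astype(int)
    r=np.hypot(P[:,0]-.5156,P[:,1]-.0883)
    m=(r>.034)&(r<.041)&(P[:,2]>.045)&(P[:,2]<.09);z=P[m,2]
    if m.sum(): print(n,"ring z",m.sum(),np.percentile(z,[10,50,75,90,97]).round(4))
    m=(C.min(1)>100)&(r<.031)&(P[:,2]>.062)&(P[:,2]<.11);q=P[m]
    if len(q)>30:
        A=np.c_[2*q,np.ones(len(q))];x=np.linalg.lstsq(A,(q**2).sum(1),rcond=None)[0];print("sphere",len(q),x[:3],np.sqrt(x[3]+x[:3]@x[:3]))
    if n=="scene": cv2.imwrite("pics/c.png",cv2.resize(im[130:240,260:410,::-1],None,fx=5,fy=5,interpolation=cv2.INTER_CUBIC))
E
python3 c.py
```

```text
[0.5166658  0.08814084 0.08971136] 0.3048209202832975 [-3.64400029 -4.98687073 10.3023621 ]
scene ring z 133 [0.0515 0.0565 0.0708 0.0763 0.0784]
sphere 168 [0.51768348 0.08611165 0.07716024] 0.028359628368915663
```

View pics/c.png

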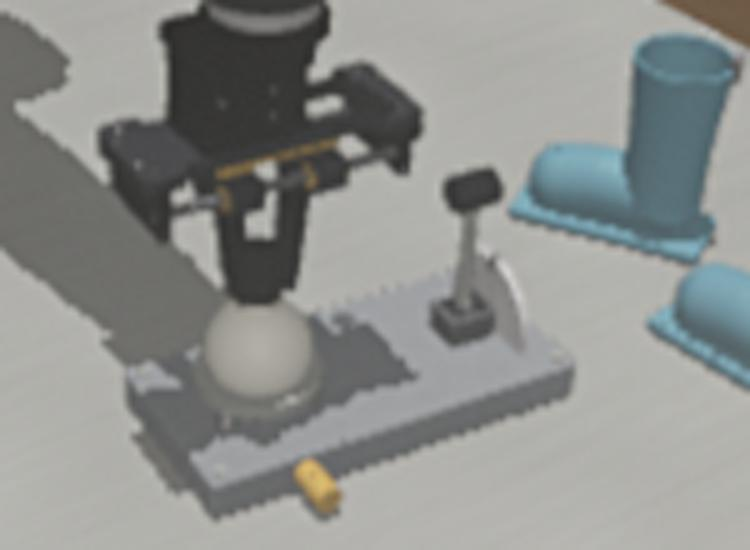

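The flask is seated upright in the ring at (258,350) and the ring is near its low end, with the lever upright at (468,240). The force matches the springs near full travel, so I press on to the hard stop.

>>> step_arm(
  targets=[
    [0,0,0,0,0,1,0.15],
    [0,0,0,0,0,2,0.15],
    [0,0,0,0,0,2,0.15],
  ],
)

```text
clock: 19.18
eef_pos: [0.517, 0.0881, 0.0895]
orientation: [-180.0, 0.3, 173.7]
contact_force: [-7.6, -5.9, 17.4]
width: 0.306
grip_force: 55.0
```

>>> step_arm(
  targets=[
    [0,0,0,0,0,1,0.15],
    [0,0,0,0,0,1,0.15],
    [0,0,0,0,0,1,0.15],
    [0,0,0,0,0,1,0.15],
  ],
)

```text
clock: 19.68
eef_pos: [0.5171, 0.088, 0.0894]
orientation: [-179.9, 0.3, 173.7]
contact_force: [-10.0, -6.3, 22.2]
width: 0.308
grip_force: 55.0
```

```bash
python3 c.py; python3 - <<'E'
from h import *
exec(open('k.py').read().split("s=robot")[0].split("import *")[1])
for n in("scene","top"):
    c,im,d=cap(n);P=cloud(c,d);x,y,h=loc(P)
    for lo,hi in((.065,.085),(.095,.12),(.127,.16)):
        m=(abs(y)<.017)&(x>-.05)&(x<.09)&(h>lo)&(h<hi)
        if m.sum()>2: print(n,lo,m.sum(),"x med %.4f [%.4f %.4f]"%(np.median(x[m]),x[m].min(),x[m].max()))
E
```

```text
[0.5171261  0.08803028 0.08937057] 0.30799550304527207 [-9.98270074 -6.30876693 22.17839317]
scene ring z 142 [0.0525 0.0598 0.0716 0.0771 0.0808]
sphere 165 [0.51747482 0.08632053 0.0768885 ] 0.02842348730812896
scene 0.065 30 x med 0.0025 [-0.0132 0.0377]
scene 0.095 20 x med 0.0017 [-0.0044 0.0072]
scene 0.127 72 x med 0.0077 [-0.0129 0.0134]
top 0.127 131 x med -0.0021 [-0.0144 0.0108]
```

The TCP no longer sinks (0.0894 m) while the force climbs to 22 N, so the cradle is at its stop. The lever has not moved.

```bash
python3 -c "
from workcell import robot
print(robot.close_job())"
```

```text
the job is handed in; nothing more can be done
None
```

The job is handed in: the lever is left upright to within about 1°, and the flask is seated in the cradle, still gripped and pressed to the stop at about 22 N; I saw no sign of disturbing anything else, but did not re-check the tin or brush at the end.

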